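# Dry-stack a segmented vase in the turner's jig

## Task

Dry-stack the three wooden rings of the vase in the stacking jig: the dark foot ring at the bottom, then the pale band (slide it out of the front of the stock rack, since the roof stops it being lifted), then the mid-brown top ring. Lower each ring into the bore without dropping it, so that it sits flat on the one below, and leave the blue ring, the bowl and the bottle where they are.

Things in the scene. Friction and masses are not known exactly. Their poses are not given: they have to be found in the camera images.
- jig_seat (a point): Bore of the stacking jig, which is fixed to the bench: an upright wooden stave sleeve, bore 60 mm, walls 10 mm thick, on a round green plate (110 mm diameter, 12 mm thick). The point is the centre of the bore's floor (top of the plate, 12 mm above the bench); z is up along the bore. Complete, the stack stands 52 mm above this point.
- jig_mouth (a point): Centre of the jig's mouth, 51 mm above jig_seat, level with the top of a green flared lip (72 mm inside, 80 mm outside at the top; the flare starts 8 mm lower). Sleeve and lip are open on two opposite sides by full-height slots 34 mm wide, down to the plate, for gripper fingers outside a ring. The slots lie along +y and -y of this frame.
- rack: Low plywood stock rack, fixed, 222 mm wide, 30 mm high. Origin: on the bench under the middle of its roof's front edge; x points into its holes, z up. Floor board 6 mm thick, from 40 mm in front of the roof's edge to 53 mm behind; roof 9 mm thick, underside 21 mm above the bench. The rack's front (-x) looks towards the robot.
- rack_hole (a point): Front opening of the rack's +y hole, in its middle, on the floor board at the roof's edge (65 mm to +y of the rack's middle; the other hole lies 130 mm to -y of this one). Axes as the rack. Each hole is 58 mm wide, 15 mm high, closed at the back 33 mm in; its cheeks start at the roof's edge. A ring in it sticks out more than half.
- foot_ring_mid (a point): Foot ring: dark brown wooden ring, lying loose on the bench, outside 56 mm diameter, 18 mm high, hole 20 mm, flat both faces; the point is its centre, half-way up; z is its axis. 
- band_ring_mid (a point): Accent band: pale wooden ring, loose in one of the rack's two holes, its centre 14 to 17 mm in front of the roof's edge, so its rear is under the roof; it leaves by sliding along the rack's -x (clear of the roof after about 15 mm), outside 56 mm diameter, 12 mm high, hole 36 mm, flat both faces; the point is its centre, half-way up; z is its axis. 
- top_ring_mid (a point): Top ring: mid-brown wooden ring, lying loose on the bench, outside 56 mm diameter, 22 mm high, hole 30 mm, flat both faces; the point is its centre, half-way up; z is its axis. 
- blue_ring_mid (a point): Blue spacer ring of the lathe, loose in the rack's other hole, 56 mm diameter, 12 mm high; not needed. The point is its centre.
- bowl_mid (a point): Finished pale wooden bowl, loose, 130 mm diameter, 45 mm high; not needed. The point is on its axis, 22 mm up.
- oil_mid (a point): Amber bottle of finishing oil, loose, 56 mm diameter, 100 mm high; not needed. The point is its centre.
There are look-alikes about, which are no part of the job. Leave any pink or yellow look-alike of the part that bears top_ring_mid alone.

How it is judged:
By the outcome, as a careful person would: the job done as asked, in the order asked, and still so for the second after the job is handed in, with the robot touching nothing.
It also fails if it takes over 72 s, if anything falls off the work surface, if the arm or the gripper's body presses on something with over 40 N, if the wrist force passes 120 N, or if a joint passes its speed limit or range.

## Robot

A 7-joint arm with a two-finger parallel gripper is mounted at the origin on the work surface. World frame = base frame: x ahead of the robot, y to its left, z up, the work surface at z = 0. Lengths are in m, angles in rad, forces in N, time in s.
With the tool pointing down it reaches from about 0.425 to 0.825 m from the base axis. Payload 3.6 kg.
Tool frame: the origin (TCP) lies where the fingers leave the gripper's body, on its centre line; the fingertips stand 84 mm ahead of it and the grasp point (between the pads) lies 65 mm ahead of it; z points along the fingers, y is the line along which they close (so a half turn about z gives the same grasp; the last joint's range is limited). The gripper opens to 93 mm and grips with 3 to 60 N. Pads are 15 mm wide; open, the fingers measure 128 mm over their backs; the gripper's body (75 mm by 188 mm) begins 65 mm behind the grasp point.
Start: joints at [1.077, 0.615, -0.013, 1.423, 0.008, 1.103, -0.04], TCP at [0.293, -0.58, 0.303] pointing down, gripper open.
Joint ranges: [-3.12, 3.12], [-0.3, 2.06], [-1.34, 1.32], [0.26, 2.42], [-1.36, 4.5], [0.01, 1.98], [-2.84, 2.84]. Speed limits (rad/s): [2.79, 2.79, 3.14, 3.14, 3.14, 3.14, 3.14].

## Interface

Orientations are given as a rotation vector (axis times angle).
In Python, from plant import observe, capture, finish_job, cut_out gives the robot as it stands.
- The arm moves only by the tool servo_tool, never from a script. Its arguments are lists of equal length, an entry for each row: "offset": the shift along the tool's x, y, z in cm, a list of three; "dr": the turn, a rotation vector about the tool's x, y, z in degrees, a list of three. In form: {"offset": [[dx, dy, dz], ...], "dr": [[rx, ry, rz], ...]}. A call has 1 to 10 rows; each row is the pose to reach, as a shift and turn from the pose commanded when the call began, along the tool's axes at that moment; what a row does not reach only later rows make up. A row lasts 1/10 s, in which the tool goes at most 50 mm and 8.59 degrees, less where a joint would pass 70% of its speed; a pose out of reach is approached as far as the arm can. A call with a gripper value outside its range is refused whole. "jaw" is the gripper command: -1 is fully open, 1 is shut, values between are in proportion, set as the call begins (left out, the last holds). The fingers move at their own pace and stop on an object; "newtons" is the grip in N (left out, the last holds). Time passes only in rows, so rows that repeat a pose let the fingers close. It gives the time, the measured TCP pose, the force, the opening and the grip force at its end, in the units of the state.
- observe(): the state, without advancing time (a new reading comes with each control period).
- capture(name): name is "scene" or "top"; returns a dict with "pixels" (384x512x3 uint8, red, green, blue), "camera_matrix" (3x3 intrinsics, pixels), "pose" (4x4, takes a point from camera to world coordinates). Camera axes: x right, y up, looking along -z (the intrinsics and any distortion apply to the point x, -y, -z); pixel columns grow to the right and rows downward; lengths in m; the calibration is good to about 2 mm. A picture is of the moment at which its call begins. There is no depth.
- finish_job(): hands the job in; it is judged then, once.
Trained networks look in a picture, given as the dict that the camera call returned (one of the last four; its "shot" number tells which), for a name from the list of things; names that differ only in an ending like _2 or _b are one class to them, and where a whole thing is asked for, a point or a joint stands for the part that bears it (a point fixed in the world has none). Each returns a list of dicts, best first, with "p" (0 to 1); they miss things now and then, are a little off and sometimes report something else, mostly with a low value. They report only what shows in the picture. A call takes as long as a camera call. They do not tell look-alikes from the thing itself.
- cut_out(target, picture): "mask" (384x512 bool, what is visible of it) and "bbox" ([centre column, centre row, width, height] in pixels, round what is visible of it).
The state is a dict: "t": time; "joint_positions": joint angles; "qd": joint speeds; "effort": joint torques, N m; "ee_pos": TCP position; "orientation": TCP orientation; "ft_force": force on the tool from outside, world axes, zero at the start; "moment": the same for the moment, N m; "gripper_width": finger opening in m; "grasp_force": force on a finger pad.
Only numpy, scipy, OpenCV 4.12 (cv2) and the standard library are available. Lean on these libraries where they do the work, as an engineer would, in place of code of your own. Each camera call takes 0.05 s, during which the arm holds its last target. There are 200 camera calls.

## Working session

There is one attempt and no reset: what is moved stays moved. The work goes in short steps, Python scripts to look and compute and a tool call to move; the robot and the scene stay as the last step left them, time stands still between calls to the robot, and variables do not carry over. Pictures are saved under pics/ and viewed, at most 11 in all, crops included, and the job is handed in when it is done.

Besides the shell and the picture viewer there is one more tool, called by a JSON object that holds its "fn" and its "kwargs", one argument or row to a line. servo_tool: Moves the arm, as the interface text tells. Its arguments: {"type":"object","properties":{"offset":{"type":"array","items":{"type":"array","items":{"type":"number"}}},"dr":{"type":"array","items":{"type":"array","items":{"type":"number"}}},"jaw":{"type":"number"},"newtons":{"type":"number"}},"required":["offset","dr"]}

```bash
mkdir -p pics; ls
cat > h.py <<'E'
import numpy as np, cv2
from plant import observe, capture, finish_job, cut_out
from scipy.spatial.transform import Rotation as R
def ray(p,u,v):
    K=np.array(p["camera_matrix"]);d=np.linalg.inv(K)@[u,v,1];T=np.array(p["pose"])
    return T[:3,3],T[:3,:3]@np.array([d[0],-d[1],-d[2]])
def at(p,u,v,z):
    o,d=ray(p,u,v);return o+d*(z-o[2])/d[2]
def proj(p,X):
    T=np.array(p["pose"]);c=T[:3,:3].T@(np.array(X)-T[:3,3]);K=np.array(p["camera_matrix"])
    q=K@np.array([c[0],-c[1],-c[2]]);return q[:2]/q[2]
def save(p,n,box=None,f=1):
    im=cv2.cvtColor(p["pixels"],cv2.COLOR_RGB2BGR)
    if box: im=im[box[1]:box[3],box[0]:box[2]]
    cv2.imwrite("pics/"+n,cv2.resize(im,None,fx=f,fy=f,interpolation=cv2.INTER_CUBIC))
E
python3 - <<'E'
from h import *
s=observe();print(s)
a=capture("scene");b=capture("top")
print(a.keys())
out=np.hstack([a["pixels"],b["pixels"]])
save(a,"s1.png",f=1.55);save(b,"t1.png",f=1.55)
for n,p in(("scene",a),("top",b)):
    print(n,np.round(p["pose"],3).tolist(),np.round(p["camera_matrix"],1).tolist())
    for k in["jig_seat","rack","foot_ring_mid","band_ring_mid","top_ring_mid","blue_ring_mid","bowl_mid","oil_mid"]:
        try:print(k,[(round(r["p"],2),np.round(r["bbox"]).tolist()) for r in cut_out(k,p)])
        except Exception as e:print(k,e)
E
```

```text
pics
{'t': 0.0, 'joint_positions': array([ 1.07750656,  0.61590424, -0.01260092,  1.42489055,  0.00811615,
        1.10339089, -0.04041368]), 'qd': array([-0.00056135,  0.00068786, -0.00030059, -0.00163699,  0.00123096,
        0.00107028,  0.00095923]), 'effort': array([ 2.00594700e-04, -4.58930182e+01,  2.08803727e-01, -1.65743190e+01,
       -6.10989402e-02,  2.03505624e-02,  2.32251132e-04]), 'ee_pos': array([ 0.29225608, -0.57994724,  0.30159344]), 'orientation': array([-3.05400434e+00, -7.26096537e-01,  1.01386690e-03]), 'ft_force': array([-0.20081391, -0.1314221 ,  0.54600823]), 'moment': array([ 0.017643  , -0.00222674, -0.01850228]), 'grasp_force': 0.0, 'gripper_width': 0.09295469698359253}
dict_keys(['pixels', 'camera_matrix', 'pose', 'shot'])
scene [[-0.618, -0.492, 0.613, 1.426], [0.786, -0.388, 0.481, 0.591], [0.0, 0.779, 0.627, 0.931], [0.0, 0.0, 0.0, 1.0]] [[446.5, 0.0, 253.4], [0.0, 446.5, 187.9], [0.0, 0.0, 1.0]]
jig_seat [(0.96, [281.0, 184.0, 32.0, 37.0])]
rack [(0.74, [361.0, 247.0, 82.0, 52.0])]
foot_ring_mid [(0.72, [230.0, 158.0, 19.0, 15.0])]
band_ring_mid [(0
[... 301 characters left out ...]
op [[0.014, 0.988, -0.154, 0.361], [-1.0, 0.013, -0.007, -0.078], [-0.005, 0.154, 0.988, 1.33], [0.0, 0.0, 0.0, 1.0]] [[485.7, 0.0, 256.9], [0.0, 485.7, 190.9], [0.0, 0.0, 1.0]]
jig_seat [(0.58, [250.0, 229.0, 41.0, 43.0])]
rack [(0.86, [132.0, 202.0, 84.0, 46.0])]
foot_ring_mid [(0.65, [156.0, 214.0, 21.0, 12.0]), (0.55, [337.0, 240.0, 18.0, 22.0])]
band_ring_mid [(0.6, [109.0, 206.0, 24.0, 14.0])]
top_ring_mid [(0.83, [309.0, 160.0, 20.0, 23.0]), (0.83, [352.0, 158.0, 23.0, 20.0]), (0.74, [321.0, 189.0, 20.0, 21.0]), (0.5, [298.0, 222.0, 22.0, 18.0])]
blue_ring_mid [(0.45, [154.0, 216.0, 24.0, 16.0])]
bowl_mid [(0.81, [429.0, 192.0, 50.0, 47.0])]
oil_mid [(0.9, [164.0, 134.0, 22.0, 22.0])]
```

View pics/t1.png

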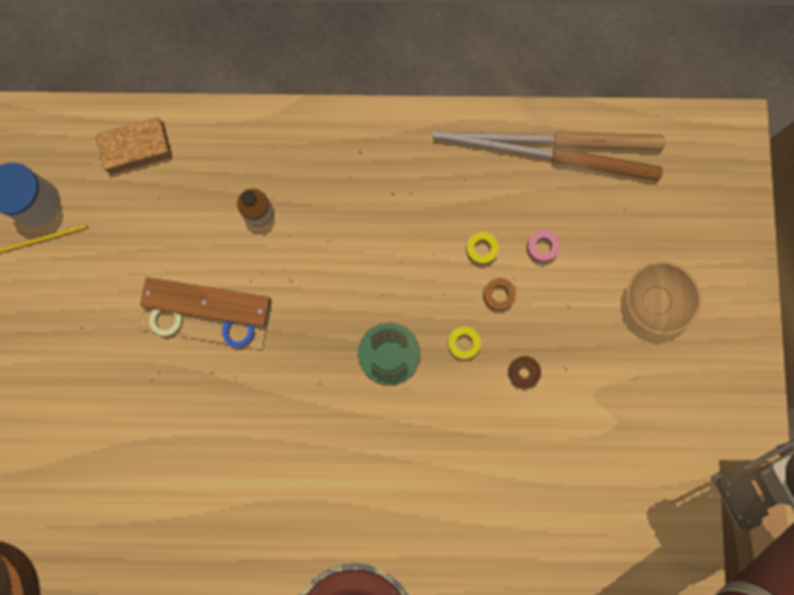

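View pics/s1.png

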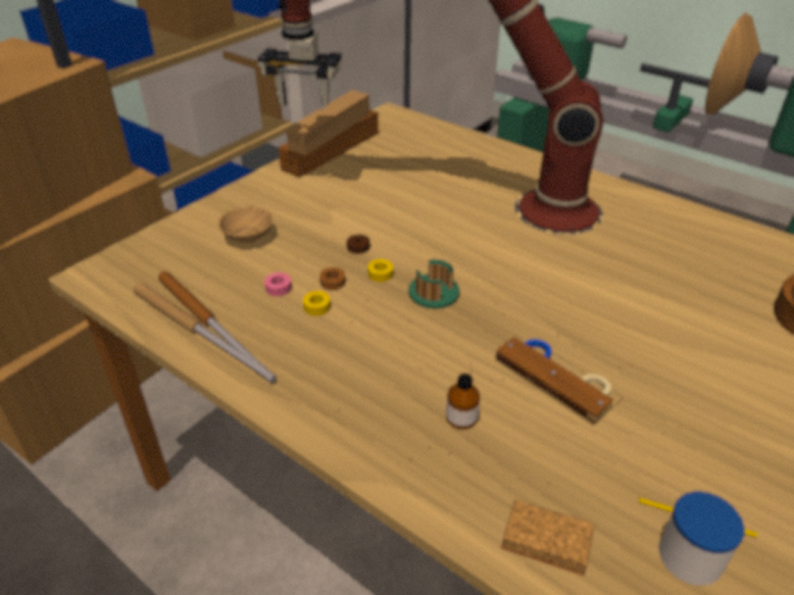

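The top view shows the dark foot ring at about (337,240), the brown top ring at (322,190) among yellow and pink look-alikes, the jig at (251,228), the pale band at (106,207) and the blue ring at (153,215). The jig slots lie roughly left and right in the picture. Next I measure these by colour.

```bash
cat > m.py <<'E'
from h import *
from scipy.optimize import least_squares
def hull(p,box,lo,hi):
    x0,y0,x1,y1=box;hsv=cv2.cvtColor(p["pixels"],cv2.COLOR_RGB2HSV)
    m=cv2.inRange(hsv,np.array(lo),np.array(hi));k=np.zeros_like(m);k[y0:y1,x0:x1]=m[y0:y1,x0:x1]
    n,l,st,_=cv2.connectedComponentsWithStats(k);i=1+np.argmax(st[1:,4])
    return (l==i)
def sil(p,X,r,h,n=60):
    a=np.linspace(0,2*np.pi,n);P=[proj(p,[X[0]+r*np.cos(t),X[1]+r*np.sin(t),X[2]+s*h/2]) for t in a for s in(-1,1)]
    return cv2.convexHull(np.array(P,np.float32))
def fit(p,m,z,r,h,bottom_only=False):
    ys,xs=np.nonzero(m);c,_,_=0,0,0
    H=cv2.convexHull(np.stack([xs,ys],1).astype(np.int32))
    M=cv2.moments(H.astype(np.float32)) 
    X=at(p,M["m10"]/M["m00"],M["m01"]/M["m00"],z)
    return X,np.ptp(xs)+1,np.ptp(ys)+1,cv2.boundingRect(cv2.convexHull(sil(p,X,r,h)))
E
python3 - <<'E'
from m import *
p=capture("top");q=capture("scene")
hs=cv2.cvtColor(p["pixels"],cv2.COLOR_RGB2HSV)
for u,v in((337,232),(329,240),(321,181),(313,189),(98,210),(105,214),(250,245),(235,228),(250,218),(153,221),(340,300)):print((u,v),hs[v,u])
hq=cv2.cvtColor(q["pixels"],cv2.COLOR_RGB2HSV)
for u,v in((231,163),(215,183),(268,188)):print((u,v),hq[v,u])
b=[]
for box in((220,195,285,260),(80,170,185,232)):
    im=cv2.cvtColor(p["pixels"],cv2.COLOR_RGB2BGR)[box[1]:box[3],box[0]:box[2]]
    b.append(cv2.resize(im,(int(im.shape[1]*4.6),int(im.shape[0]*4.6)),interpolation=cv2.INTER_CUBIC))
h=max(i.shape[0] for i in b);b=[cv2.copyMakeBorder(i,0,h-i.shape[0],0,0,cv2.BORDER_CONSTANT) for i in b]
cv2.imwrite("pics/c1.png",np.hstack(b)); print(np.hstack(b).shape)
E
```

```text
(337, 232) [ 12 151  91]
(329, 240) [ 13 153  85]
(321, 181) [ 13 167 147]
(313, 189) [ 14 170 150]
(98, 210) [ 27  68 200]
(105, 214) [ 27  74 201]
(250, 245) [50 70 76]
(235, 228) [ 63  76 114]
(250, 218) [42 72 78]
(153, 221) [111 143 162]
(340, 300) [ 18 129 198]
(231, 163) [ 16 145 102]
(215, 183) [ 14 207 100]
(268, 188) [49 91 81]
(299, 781, 3)
```

View pics/c1.png

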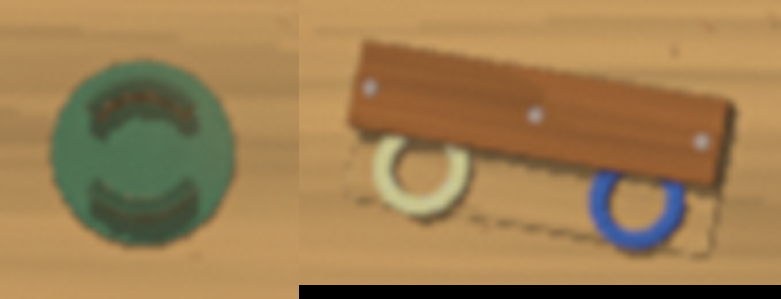

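The crop shows the jig slots level with the image columns (jig yaw close to 0). The rack's front edge runs at about 9° from (350,128) to (717,188), with the pale band in the left (+y) hole. Now positions.

Run:
```python
from m import *
from scipy.optimize import least_squares
p=capture("top");q=capture("scene")
def cen(p,box,lo,hi,z):
    m=hull(p,box,lo,hi);ys,xs=np.nonzero(m);H=cv2.convexHull(np.stack([xs,ys],1).astype(np.int32))
    k=np.zeros(m.shape,np.uint8);cv2.fillConvexPoly(k,H,1);ys,xs=np.nonzero(k)
    return at(p,xs.mean(),ys.mean(),z),(np.ptp(xs)+1,np.ptp(ys)+1)
D=([0,60,20],[22,255,125]);T=([9,150,60],[16,255,175])
print("foot",cen(p,(322,226,352,256),*D,.009),cen(q,(215,147,245,170),*D,.009))
print("top",cen(p,(308,176,335,203),[8,148,60],[16,255,185],.011),cen(q,(204,168,226,188),[8,160,60],[15,255,190],.011))
print("jig plate",cen(p,(222,200,280,256),[25,40,30],[90,255,255],.008))
# lip: slots & yaw from network mask at scene; whole jig in scene
print("jig scene plate",cen(q,(255,160,305,205),[25,60,30],[90,255,255],.02))
# rack roof
m=hull(p,(80,170,185,225),[0,150,80],[14,255,220]);ys,xs=np.nonzero(m)
r=cv2.minAreaRect(np.stack([xs,ys],1).astype(np.float32));c=cv2.boxPoints(r)
W=[at(p,*x,.03) for x in c];print("roof corners",np.round(W,4).tolist())
for i in range(4):print(np.round(np.linalg.norm(W[i]-W[(i+1)%4]),4),end=" ")
for nm,lo,hi in(("band",[22,40,140],[35,110,255]),("blue",[100,80,80],[125,255,255])):
    m=hull(p,(80,190,180,232),lo,hi).astype(np.uint8);cs,_=cv2.findContours(cv2.resize(m,None,fx=1,fy=1),cv2.RETR_EXTERNAL,cv2.CHAIN_APPROX_NONE)
    ys,xs=np.nonzero(m);P=np.array([at(p,a,b,.012)[:2] for a,b in cv2.convexHull(np.stack([xs,ys],1).astype(np.int32))[:,0]])
    rx=np.array([np.cos(-.16),np.sin(-.16)]);s=P@rx;P=P[s<s.min()+.03]
    f=least_squares(lambda c:np.hypot(*(P-c).T)-.0273,P.mean(0)+.01*rx,loss="soft_l1",f_scale=.002);print(nm,f.x,f.fun.std(),len(P))
```

```text
foot (array([ 0.43505883, -0.29036752,  0.009     ]), (np.int64(21), np.int64(21))) (array([ 0.4378653, -0.2898648,  0.009    ]), (np.int64(16), np.int64(12)))
top (array([ 0.5739369 , -0.24810185,  0.011     ]), (np.int64(21), np.int64(21))) (array([ 0.57130084, -0.24893545,  0.011     ]), (np.int64(17), np.int64(14)))
jig plate (array([ 0.46559924, -0.05321091,  0.008     ]), (np.int64(40), np.int64(40)))
jig scene plate (array([ 0.48128481, -0.04453932,  0.02      ]), (np.int64(33), np.int64(24)))
roof corners [[0.5398, 0.3818, 0.03], [0.5915, 0.3772, 0.03], [0.5598, 0.1571, 0.03], [0.5085, 0.163, 0.03]]
0.052 0.2224 0.0517 0.221 band [0.5184128 0.343468 ] 0.0005822759582221185 9
blue [0.50129921 0.21297204] 0.00024208131808264838 8
```

```bash
cat > go.py <<'E'
import sys
from h import *
# usage: go.py x y z yaw_deg  -> offset cm and dr deg in tool axes
x,y,z,w=map(float,sys.argv[1:5]);s=observe()
R0=R.from_rotvec(s["orientation"]);Rt=R.from_euler("z",w,degrees=True)*R.from_rotvec([np.pi,0,0])
print("t",round(s["t"],2),"off",np.round(R0.inv().apply(np.array([x,y,z])-s["ee_pos"])*100,2),"dr",np.round((R0.inv()*Rt).as_rotvec(degrees=True),2),"ee",np.round(s["ee_pos"],4))
E
python3 go.py .4355 -.290 .16 0
```

```text
t 1.1 off [ 25.84 -19.5   14.28] dr [-0.   -0.   26.75] ee [ 0.2925 -0.5804  0.3027]
```

{"fn": "servo_tool", "kwargs": {
  "offset": [
    [4, -3, 1],
    [8, -6, 3],
    [12, -9, 5],
    [16, -12, 8],
    [20, -15, 11],
    [23.5, -17.7, 13.5],
    [25.8, -19.5, 14.3],
    [25.8, -19.5, 14.3]
  ],
  "dr": [
    [0, 0, 5],
    [0, 0, 10],
    [0, 0, 15],
    [0, 0, 20],
    [0, 0, 25],
    [0, 0, 26.75],
    [0, 0, 26.75],
    [0, 0, 26.75]
  ]
}}

```text
t: 1.9
ee_pos: [0.4378, -0.2822, 0.1575]
orientation: [-3.134, -0.018, 0.004]
ft_force: [-0.1, 0.5, 0.5]
gripper_width: 0.093
grasp_force: 0.0
```

```bash
python3 go.py .4355 -.290 .09 0
```

```text
t 1.9 off [-0.22  0.83  6.75] dr [-0.44  0.13  0.67] ee [ 0.4378 -0.2822  0.1575]
```

{"fn": "servo_tool", "kwargs": {
  "offset": [
    [0, 0, 2],
    [0, 0, 4],
    [0, 0, 6],
    [0, 0, 6.6],
    [0, 0, 6.6]
  ],
  "dr": [
    [0, 0, 0],
    [0, 0, 0],
    [0, 0, 0],
    [0, 0, 0],
    [0, 0, 0]
  ]
}}

```text
t: 2.4
ee_pos: [0.4349, -0.2905, 0.0933]
orientation: [-3.141, 0.001, 0.002]
ft_force: [-0.3, -0.3, 0.5]
gripper_width: 0.0929
grasp_force: 0.0
```

```bash
python3 go.py .4355 -.290 .0895 0; python3 -c "
from h import *
p=capture('top');save(p,'t2.png',(290,190,390,270),5);q=capture('scene');save(q,'s2.png',(180,110,280,190),5)
a,b=cv2.imread('pics/t2.png'),cv2.imread('pics/s2.png');cv2.imwrite('pics/c2.png',cv2.resize(np.hstack([a,b]),(800,320)))
print(proj(p,[.4355,-.29,.009]))"
```

```text
t 2.4 off [ 0.06 -0.05  0.38] dr [-0.03  0.06 -0.03] ee [ 0.4349 -0.2905  0.0933]
[337.7748738  239.89109078]
```

View pics/c2.png

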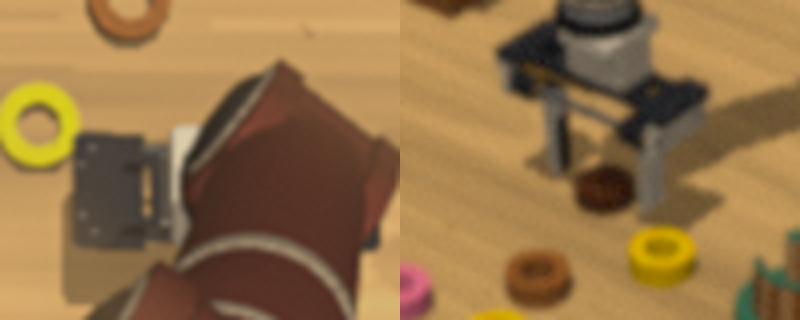

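The ring lies between the two fingers. Lower a little and close.

{"fn": "servo_tool", "kwargs": {
  "offset": [
    [0, 0, 0.4],
    [0, 0, 0.4],
    [0, 0, 0.4],
    [0, 0, 0.4],
    [0, 0, 0.4],
    [0, 0, 0.4],
    [0, 0, 0.4],
    [0, 0, 0.4]
  ],
  "dr": [
    [0, 0, 0],
    [0, 0, 0],
    [0, 0, 0],
    [0, 0, 0],
    [0, 0, 0],
    [0, 0, 0],
    [0, 0, 0],
    [0, 0, 0]
  ],
  "jaw": 1,
  "newtons": 15
}}

```text
t: 3.3
ee_pos: [0.4352, -0.2902, 0.0899]
orientation: [-3.142, -0.0, -0.0]
ft_force: [0.0, 0.2, 1.6]
gripper_width: 0.0557
grasp_force: 15.0
```

{"fn": "servo_tool", "kwargs": {
  "offset": [
    [0, 0, -3],
    [0, -1, -7],
    [0.5, -5, -10],
    [1.2, -9.5, -10.5],
    [1.8, -14, -10.5],
    [2.4, -18.5, -10.5],
    [2.9, -22, -10.5],
    [3.0, -23.7, -10.5],
    [3.0, -23.7, -10.5],
    [3.0, -23.7, -10.5]
  ],
  "dr": [
    [0, 0, 0],
    [0, 0, 0],
    [0, 0, 0],
    [0, 0, 0],
    [0, 0, 0],
    [0, 0, 0],
    [0, 0, 0],
    [0, 0, 0],
    [0, 0, 0],
    [0, 0, 0]
  ]
}}

```text
t: 4.3
ee_pos: [0.465, -0.0539, 0.1947]
orientation: [3.141, -0.0, -0.0]
ft_force: [-0.1, -0.6, -0.1]
gripper_width: 0.0556
grasp_force: 15.0
```

```bash
python3 go.py .4656 -.0532 .175 0; python3 -c "
from h import *
p=capture('top');save(p,'t3.png',(200,185,300,265),5);q=capture('scene');save(q,'s3.png',(240,130,320,210),6)
a,b=cv2.imread('pics/t3.png'),cv2.imread('pics/s3.png');cv2.imwrite('pics/c3.png',np.hstack([cv2.resize(a,(400,400*a.shape[0]//a.shape[1])),cv2.resize(b,(400,320))]))
for z in (.1,.118,.063,.012):print(z,proj(q,[.4656,-.0532,z]),proj(p,[.4656,-.0532,z]))"
```

```text
t 4.3 off [ 0.06 -0.07  1.97] dr [ 0.04  0.01 -0.02] ee [ 0.465  -0.0539  0.1947]
0.1 [280.7199772  164.33890164] [249.90843151 224.7881333 ]
0.118 [280.94131694 159.70278401] [249.77080466 224.17465515]
0.063 [280.2758696  173.64104972] [250.17921202 225.99515018]
0.012 [279.68661121 185.98348397] [250.52784484 227.54919734]
```

View pics/c3.png

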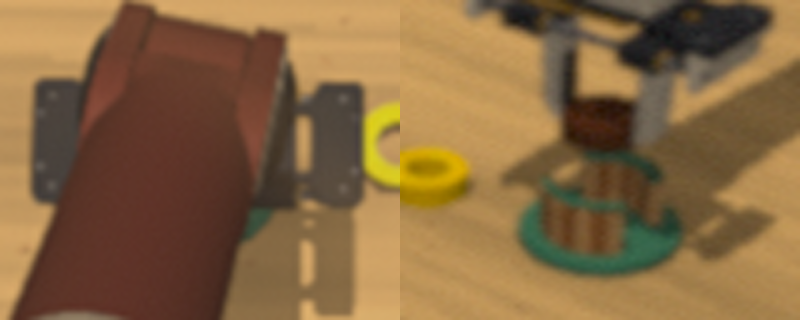

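The held ring is above the mouth and roughly centred (ring at about (280,158), lip at (280,172)). I lower it stepwise and watch the force.

{"fn": "servo_tool", "kwargs": {
  "offset": [
    [0, 0, 2],
    [0, 0, 3],
    [0, 0, 3.8],
    [0, 0, 4.3],
    [0, 0, 4.7],
    [0, 0, 5.0],
    [0, 0, 5.3],
    [0, 0, 5.6]
  ],
  "dr": [
    [0, 0, 0],
    [0, 0, 0],
    [0, 0, 0],
    [0, 0, 0],
    [0, 0, 0],
    [0, 0, 0],
    [0, 0, 0],
    [0, 0, 0]
  ]
}}

```text
t: 5.2
ee_pos: [0.4654, -0.0532, 0.1388]
orientation: [-3.142, -0.0, -0.001]
ft_force: [0.5, -0.2, 1.0]
gripper_width: 0.0554
grasp_force: 15.0
```

{"fn": "servo_tool", "kwargs": {
  "offset": [
    [0, 0, 0.8],
    [0, 0, 1.6],
    [0, 0, 2.2],
    [0, 0, 2.7],
    [0, 0, 3.1],
    [0, 0, 3.4],
    [0, 0, 3.6],
    [0, 0, 3.7],
    [0, 0, 3.7]
  ],
  "dr": [
    [0, 0, 0],
    [0, 0, 0],
    [0, 0, 0],
    [0, 0, 0],
    [0, 0, 0],
    [0, 0, 0],
    [0, 0, 0],
    [0, 0, 0],
    [0, 0, 0]
  ]
}}

```text
t: 6.1
ee_pos: [0.4653, -0.0532, 0.1019]
orientation: [-3.142, 0.0, -0.001]
ft_force: [-1.0, -1.2, 0.9]
gripper_width: 0.0557
grasp_force: 15.0
```

{"fn": "servo_tool", "kwargs": {
  "offset": [
    [0, 0, 0.1],
    [0, 0, 0.1],
    [0, 0, 0.1]
  ],
  "dr": [
    [0, 0, 0],
    [0, 0, 0],
    [0, 0, 0]
  ]
}}

```text
t: 6.4
ee_pos: [0.4653, -0.0532, 0.1018]
orientation: [-3.141, 0.0, -0.002]
ft_force: [-1.9, 1.0, 9.1]
gripper_width: 0.0558
grasp_force: 15.0
```

{"fn": "servo_tool", "kwargs": {
  "offset": [
    [0, 0, 0],
    [0, 0, 0],
    [0, 0, 0],
    [0, 0, 0],
    [0, 0, -3],
    [0, 0, -7],
    [0, 0, -10],
    [0, 0, -12],
    [0, 0, -12]
  ],
  "dr": [
    [0, 0, 0],
    [0, 0, 0],
    [0, 0, 0],
    [0, 0, 0],
    [0, 0, 0],
    [0, 0, 0],
    [0, 0, 0],
    [0, 0, 0],
    [0, 0, 0]
  ],
  "jaw": -1
}}

```text
t: 7.3
ee_pos: [0.4665, -0.0534, 0.2231]
orientation: [3.141, -0.0, 0.01]
ft_force: [0.6, -0.1, -0.2]
gripper_width: 0.0931
grasp_force: 0.0
```

```bash
python3 go.py .5185 .3405 .16 -8.2
```

```text
t 7.3 off [  5.16 -39.39   6.33] dr [-0.01 -0.35  8.2 ] ee [ 0.4665 -0.0534  0.2231]
```

{"fn": "servo_tool", "kwargs": {
  "offset": [
    [0.6, -4.5, 0],
    [1.2, -9, 0],
    [1.8, -13.5, 0],
    [2.4, -18, 0],
    [3, -22.5, 1],
    [3.6, -27, 2],
    [4.2, -31.5, 3.5],
    [4.7, -35.5, 5],
    [5.2, -38.5, 6],
    [5.3, -39.4, 6.3]
  ],
  "dr": [
    [0, 0, 0],
    [0, 0, 2],
    [0, 0, 4],
    [0, 0, 6],
    [0, 0, 8],
    [0, 0, 8.2],
    [0, 0, 8.2],
    [0, 0, 8.2],
    [0, 0, 8.2],
    [0, 0, 8.2]
  ]
}}

```text
t: 8.3
ee_pos: [0.5159, 0.3449, 0.1543]
orientation: [3.134, -0.215, -0.007]
ft_force: [-0.9, -0.2, 0.8]
gripper_width: 0.0929
grasp_force: 0.0
```

{"fn": "servo_tool", "kwargs": {
  "offset": [
    [0, 0, 2],
    [0, 0, 4],
    [0, 0, 5.3],
    [0, 0, 5.3]
  ],
  "dr": [
    [0, 0, 0],
    [0, 0, 0],
    [0, 0, 0],
    [0, 0, 0]
  ]
}}

```text
t: 8.7
ee_pos: [0.5171, 0.3387, 0.1025]
orientation: [3.129, -0.227, -0.006]
ft_force: [0.1, -0.4, -0.1]
gripper_width: 0.0932
grasp_force: 0.0
```

```bash
python3 go.py .5185 .3405 .0945 -8.2; python3 -c "
from h import *
p=capture('top');save(p,'t4.png',(70,160,170,240),5);q=capture('scene');save(q,'s4.png',(330,190,430,270),5)
a,b=cv2.imread('pics/t4.png'),cv2.imread('pics/s4.png');cv2.imwrite('pics/c4.png',cv2.resize(np.hstack([a,b]),(800,320)))
save(q,'j4.png',(240,150,320,214),5)"
```

```text
t 8.7 off [ 0.12 -0.2   0.8 ] dr [ 0.24  0.22 -0.09] ee [0.5171 0.3387 0.1025]
```

View pics/c4.png

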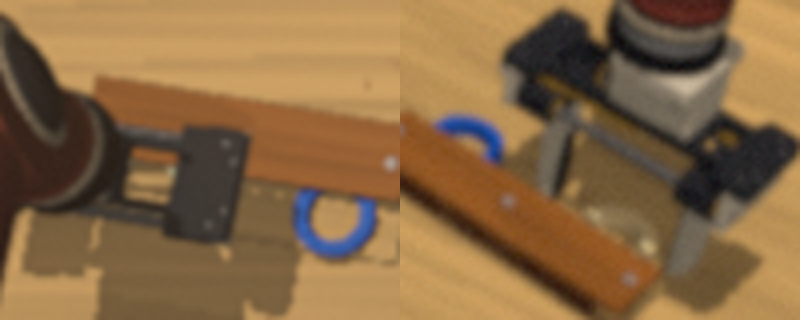

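The band sits between the fingers in front of the roof, with the blue ring well clear. Lower and close.

{"fn": "servo_tool", "kwargs": {
  "offset": [
    [0, 0, 0.6],
    [0, 0, 0.95],
    [0, 0, 0.95]
  ],
  "dr": [
    [0, 0, 0],
    [0, 0, 0],
    [0, 0, 0]
  ]
}}

```text
t: 9.1
ee_pos: [0.518, 0.3407, 0.0952]
orientation: [3.133, -0.225, -0.001]
ft_force: [0.6, 0.3, -0.3]
gripper_width: 0.0932
grasp_force: 0.0
```

{"fn": "servo_tool", "kwargs": {
  "offset": [
    [0, 0, 0],
    [0, 0, 0],
    [0, 0, 0],
    [0, 0, 0],
    [0, 0, 0],
    [0, 0, 0],
    [0, 0, 0],
    [0, 0, 0]
  ],
  "dr": [
    [0, 0, 0],
    [0, 0, 0],
    [0, 0, 0],
    [0, 0, 0],
    [0, 0, 0],
    [0, 0, 0],
    [0, 0, 0],
    [0, 0, 0]
  ],
  "jaw": 1,
  "newtons": 12
}}

```text
t: 9.9
ee_pos: [0.5182, 0.3409, 0.0954]
orientation: [-3.133, 0.225, -0.0]
ft_force: [0.5, -1.2, 0.3]
gripper_width: 0.0557
grasp_force: 12.0
```

{"fn": "servo_tool", "kwargs": {
  "offset": [
    [-0.4, 0, 0],
    [-0.9, 0, 0],
    [-1.4, 0, 0],
    [-1.9, 0, 0],
    [-2.4, 0, 0],
    [-2.7, 0, 0],
    [-2.7, 0, -1],
    [-2.7, 0, -3],
    [-2.7, 0, -6],
    [-2.7, 0, -10]
  ],
  "dr": [
    [0, 0, 0],
    [0, 0, 0],
    [0, 0, 0],
    [0, 0, 0],
    [0, 0, 0],
    [0, 0, 0],
    [0, 0, 0],
    [0, 0, 0],
    [0, 0, 0],
    [0, 0, 0]
  ]
}}

```text
t: 10.9
ee_pos: [0.4906, 0.344, 0.1954]
orientation: [3.131, -0.225, -0.005]
ft_force: [0.7, -1.0, -0.9]
gripper_width: 0.0552
grasp_force: 12.0
```

```bash
python3 go.py .4656 -.0534 .195 0; python3 -c "
from h import *
q=capture('scene');save(q,'s5.png',(330,150,430,240),4)
j=cv2.imread('pics/j4.png');b=cv2.imread('pics/s5.png');cv2.imwrite('pics/c5.png',np.hstack([cv2.resize(b,(400,360)),cv2.resize(j,(400,360))]))"
```

```text
t 10.9 off [ 3.21 39.69  0.14] dr [ 0.14  0.17 -8.22] ee [0.4906 0.344  0.1954]
```

View pics/c5.png

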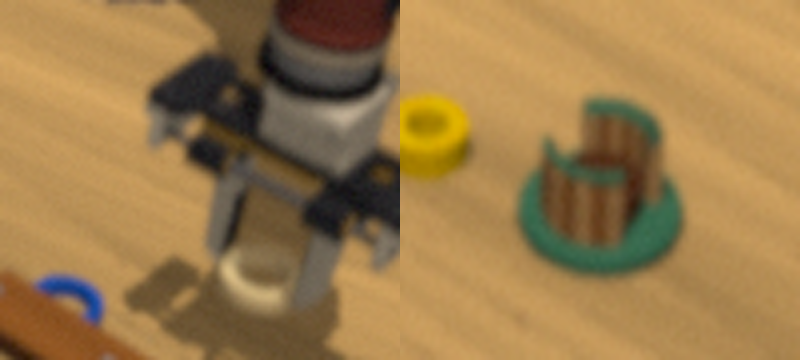

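The band is held flat and clear of the rack. The foot ring is in the jig (crop about (610,165)). Carry the band over.

{"fn": "servo_tool", "kwargs": {
  "offset": [
    [0.3, 4, 0],
    [0.7, 8.5, 0],
    [1.1, 13, 0],
    [1.4, 17.5, 0],
    [1.8, 22, 0],
    [2.2, 26.5, 0],
    [2.5, 31, 0],
    [2.8, 35, 0],
    [3.1, 38.5, 0],
    [3.2, 39.7, 0]
  ],
  "dr": [
    [0, 0, 0],
    [0, 0, -2],
    [0, 0, -4],
    [0, 0, -6],
    [0, 0, -8],
    [0, 0, -8.2],
    [0, 0, -8.2],
    [0, 0, -8.2],
    [0, 0, -8.2],
    [0, 0, -8.2]
  ]
}}

```text
t: 11.95
ee_pos: [0.466, -0.0573, 0.196]
orientation: [3.139, -0.012, 0.001]
ft_force: [-0.1, -0.6, 0.9]
gripper_width: 0.0557
grasp_force: 12.0
```

{"fn": "servo_tool", "kwargs": {
  "offset": [
    [0, 0, 0],
    [0, 0, 0],
    [0, 0, 0]
  ],
  "dr": [
    [0, 0, 0],
    [0, 0, 0],
    [0, 0, 0]
  ]
}}

```text
t: 12.25
ee_pos: [0.4668, -0.0505, 0.1953]
orientation: [-3.14, -0.006, -0.0]
ft_force: [-0.4, 0.2, -0.3]
gripper_width: 0.0553
grasp_force: 12.0
```

```bash
python3 go.py .4656 -.0534 .16 0; python3 -c "
from h import *
q=capture('scene');save(q,'s6.png',(240,120,320,210),6)
X=[.4656,-.0534,.1]
print(proj(q,X),[proj(q,[X[0]+.028*np.cos(a)*1,X[1]+.028*np.sin(a),.1]).round(1).tolist() for a in np.arange(0,6.2,.785)])"
```

```text
t 12.25 off [-0.12  0.3   3.53] dr [-0.08 -0.    0.22] ee [ 0.4668 -0.0505  0.1953]
[280.66867504 164.31611536] [[275.5, 168.4], [282.2, 169.5], [287.9, 167.5], [289.3, 163.7], [285.7, 160.3], [279.2, 159.3], [273.6, 161.1], [272.0, 164.9]]
```

View pics/s6.png

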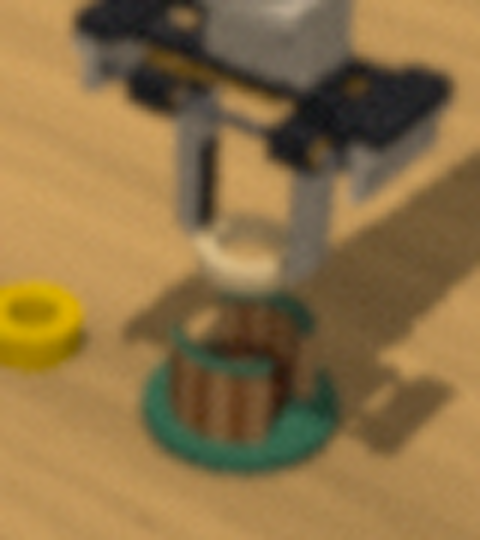

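The band hangs level over the mouth, centred to within a few mm. Trim and descend.

{"fn": "servo_tool", "kwargs": {
  "offset": [
    [-0.05, 0.1, 1],
    [-0.1, 0.15, 2],
    [-0.1, 0.15, 2.8],
    [-0.1, 0.15, 3.2],
    [-0.1, 0.15, 3.4],
    [-0.1, 0.15, 3.4]
  ],
  "dr": [
    [0, 0, 0],
    [0, 0, 0],
    [0, 0, 0],
    [0, 0, 0],
    [0, 0, 0],
    [0, 0, 0]
  ]
}}

```text
t: 12.9
ee_pos: [0.4654, -0.0544, 0.1609]
orientation: [-3.142, 0.0, 0.001]
ft_force: [0.2, 0.2, -0.2]
gripper_width: 0.0553
grasp_force: 12.0
```

```bash
python3 go.py .4654 -.0532 .1193 0
```

```text
t 12.9 off [-0.   -0.12  4.16] dr [-0.    0.03 -0.01] ee [ 0.4654 -0.0544  0.1609]
```

{"fn": "servo_tool", "kwargs": {
  "offset": [
    [0, -0.1, 0.4],
    [0, -0.1, 0.8],
    [0, -0.1, 1.2],
    [0, -0.1, 1.5],
    [0, -0.1, 1.8],
    [0, -0.1, 2.1],
    [0, -0.1, 2.4]
  ],
  "dr": [
    [0, 0, 0],
    [0, 0, 0],
    [0, 0, 0],
    [0, 0, 0],
    [0, 0, 0],
    [0, 0, 0],
    [0, 0, 0]
  ]
}}

```text
t: 13.6
ee_pos: [0.4655, -0.0533, 0.137]
orientation: [-3.142, 0.0, -0.0]
ft_force: [0.3, -0.6, -0.7]
gripper_width: 0.0554
grasp_force: 12.0
```

{"fn": "servo_tool", "kwargs": {
  "offset": [
    [0, 0, 0.4],
    [0, 0, 0.8],
    [0, 0, 1.2],
    [0, 0, 1.4],
    [0, 0, 1.6],
    [0, 0, 1.7],
    [0, 0, 1.8],
    [0, 0, 1.8]
  ],
  "dr": [
    [0, 0, 0],
    [0, 0, 0],
    [0, 0, 0],
    [0, 0, 0],
    [0, 0, 0],
    [0, 0, 0],
    [0, 0, 0],
    [0, 0, 0]
  ]
}}

```text
t: 14.4
ee_pos: [0.4655, -0.0533, 0.1193]
orientation: [-3.142, 0.0, -0.0]
ft_force: [0.2, 0.1, -0.6]
gripper_width: 0.0553
grasp_force: 12.0
```

{"fn": "servo_tool", "kwargs": {
  "offset": [
    [0, 0, 0.1],
    [0, 0, 0.1],
    [0, 0, 0.15],
    [0, 0, 0.15]
  ],
  "dr": [
    [0, 0, 0],
    [0, 0, 0],
    [0, 0, 0],
    [0, 0, 0]
  ]
}}

```text
t: 14.8
ee_pos: [0.4656, -0.0534, 0.1192]
orientation: [-3.141, 0.0, -0.002]
ft_force: [-2.6, -0.4, 12.4]
gripper_width: 0.0553
grasp_force: 12.0
```

The band is seated: contact came at the expected height. Release, rise and look up the move to the top ring.

{"fn": "servo_tool", "kwargs": {
  "offset": [
    [0, 0, 0],
    [0, 0, 0],
    [0, 0, 0],
    [0, 0, 0],
    [0, 0, -3],
    [0, 0, -6],
    [0, 0, -8.5],
    [0, 0, -9],
    [0, 0, -9]
  ],
  "dr": [
    [0, 0, 0],
    [0, 0, 0],
    [0, 0, 0],
    [0, 0, 0],
    [0, 0, 0],
    [0, 0, 0],
    [0, 0, 0],
    [0, 0, 0],
    [0, 0, 0]
  ],
  "jaw": -1
}}

```text
t: 15.7
ee_pos: [0.4657, -0.0533, 0.2081]
orientation: [-3.142, -0.0, -0.002]
ft_force: [-0.9, -0.7, 0.0]
gripper_width: 0.0929
grasp_force: 0.0
```

```bash
python3 go.py .573 -.2485 .14 0
```

```text
t 15.7 off [10.72 19.52  6.83] dr [-0.   -0.08  0.  ] ee [ 0.4657 -0.0533  0.2081]
```

{"fn": "servo_tool", "kwargs": {
  "offset": [
    [2, 3.6, 0],
    [4, 7.3, 0],
    [6, 11, 1],
    [8, 14.6, 3],
    [10, 18, 5.5],
    [10.7, 19.5, 6.8],
    [10.7, 19.5, 6.8],
    [10.7, 19.5, 6.8]
  ],
  "dr": [
    [0, 0, 0],
    [0, 0, 0],
    [0, 0, 0],
    [0, 0, 0],
    [0, 0, 0],
    [0, 0, 0],
    [0, 0, 0],
    [0, 0, 0]
  ]
}}

```text
t: 16.5
ee_pos: [0.5715, -0.2472, 0.1381]
orientation: [-3.139, -0.0, 0.005]
ft_force: [0.1, 0.0, 1.0]
gripper_width: 0.0932
grasp_force: 0.0
```

```bash
python3 go.py .573 -.2485 .095 0; python3 -c "
from h import *
q=capture('scene');save(q,'s7.png',(175,120,265,210),4);save(q,'j7.png',(240,150,320,214),5);p=capture('top');save(p,'t7.png',(220,190,280,250),5)
cv2.imwrite('pics/c7.png',np.hstack([cv2.imread('pics/s7.png'),cv2.resize(cv2.imread('pics/j7.png'),(400,360))]))"
```

```text
t 16.5 off [0.16 0.14 4.31] dr [-0.14  0.19  0.  ] ee [ 0.5715 -0.2472  0.1381]
```

View pics/c7.png

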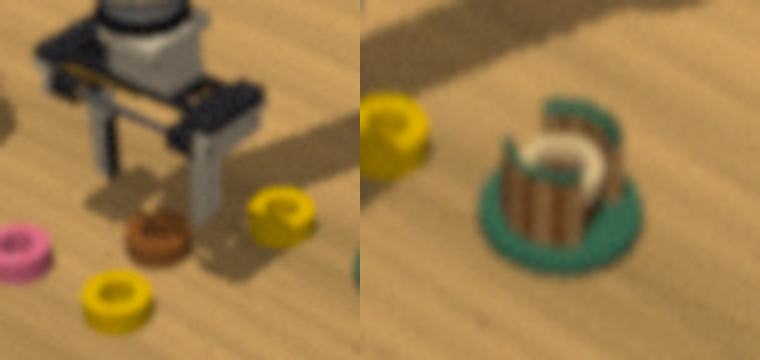

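The band lies flat in the jig. The gripper stands over the brown ring, clear of the yellow and pink ones. Descend and grip.

{"fn": "servo_tool", "kwargs": {
  "offset": [
    [0, 0, 2],
    [0, 0, 3.8],
    [0, 0, 4.5],
    [0, 0, 4.5]
  ],
  "dr": [
    [0, 0, 0],
    [0, 0, 0],
    [0, 0, 0],
    [0, 0, 0]
  ]
}}

```text
t: 17.0
ee_pos: [0.5722, -0.2469, 0.0946]
orientation: [-3.14, -0.002, 0.002]
ft_force: [-0.5, 0.1, 0.8]
gripper_width: 0.0928
grasp_force: 0.0
```

{"fn": "servo_tool", "kwargs": {
  "offset": [
    [0, 0, 0],
    [0, 0, 0],
    [0, 0, 0],
    [0, 0, 0],
    [0, 0, 0],
    [0, 0, 0],
    [0, 0, 0],
    [0, 0, 0]
  ],
  "dr": [
    [0, 0, 0],
    [0, 0, 0],
    [0, 0, 0],
    [0, 0, 0],
    [0, 0, 0],
    [0, 0, 0],
    [0, 0, 0],
    [0, 0, 0]
  ],
  "jaw": 1,
  "newtons": 15
}}

```text
t: 17.8
ee_pos: [0.5726, -0.2484, 0.095]
orientation: [-3.142, 0.0, -0.0]
ft_force: [-0.4, 0.2, 2.1]
gripper_width: 0.0552
grasp_force: 15.0
```

```bash
python3 go.py .4655 -.0533 .175 0
```

```text
t 17.8 off [-10.71 -19.51  -8.  ] dr [-0.   -0.01 -0.  ] ee [ 0.5726 -0.2484  0.095 ]
```

{"fn": "servo_tool", "kwargs": {
  "offset": [
    [0, 0, -3],
    [0, 0, -6.5],
    [-1, -2, -9.5],
    [-3, -5.5, -9.5],
    [-5, -9, -9.5],
    [-7, -12.8, -9.5],
    [-9, -16.4, -9.5],
    [-10.3, -18.8, -9.5],
    [-10.7, -19.5, -9.5],
    [-10.7, -19.5, -9.5]
  ],
  "dr": [
    [0, 0, 0],
    [0, 0, 0],
    [0, 0, 0],
    [0, 0, 0],
    [0, 0, 0],
    [0, 0, 0],
    [0, 0, 0],
    [0, 0, 0],
    [0, 0, 0],
    [0, 0, 0]
  ]
}}

```text
t: 18.8
ee_pos: [0.4655, -0.0527, 0.1899]
orientation: [-3.142, -0.003, -0.0]
ft_force: [-0.3, -0.2, -0.4]
gripper_width: 0.0552
grasp_force: 15.0
```

{"fn": "servo_tool", "kwargs": {
  "offset": [
    [0, 0, 1],
    [0, 0, 1.8],
    [0, 0, 2.2],
    [0, 0, 2.4],
    [0, 0, 2.4],
    [0, 0, 2.4]
  ],
  "dr": [
    [0, 0, 0],
    [0, 0, 0],
    [0, 0, 0],
    [0, 0, 0],
    [0, 0, 0],
    [0, 0, 0]
  ]
}}

```text
t: 19.4
ee_pos: [0.4656, -0.0536, 0.1657]
orientation: [3.142, -0.001, 0.0]
ft_force: [0.6, -1.9, -0.5]
gripper_width: 0.0554
grasp_force: 15.0
```

```bash
python3 go.py .4655 -.0533 .137 0; python3 -c "
from h import *
q=capture('scene');save(q,'s8.png',(240,120,320,210),6)"
```

```text
t 19.4 off [-0.01 -0.03  2.87] dr [ 0.   -0.01 -0.03] ee [ 0.4656 -0.0536  0.1657]
```

View pics/s8.png

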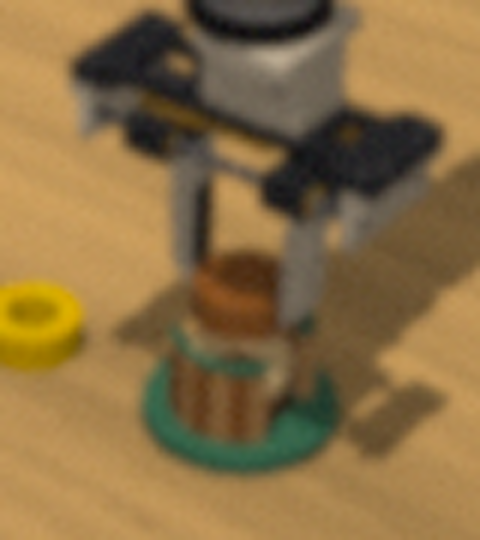

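The brown ring hangs level just above the mouth. Descend slowly; it should seat at TCP z of about 0.137.

{"fn": "servo_tool", "kwargs": {
  "offset": [
    [0, 0, 0.4],
    [0, 0, 0.8],
    [0, 0, 1.1],
    [0, 0, 1.4],
    [0, 0, 1.7],
    [0, 0, 2.0],
    [0, 0, 2.3],
    [0, 0, 2.5]
  ],
  "dr": [
    [0, 0, 0],
    [0, 0, 0],
    [0, 0, 0],
    [0, 0, 0],
    [0, 0, 0],
    [0, 0, 0],
    [0, 0, 0],
    [0, 0, 0]
  ]
}}

```text
t: 20.25
ee_pos: [0.4654, -0.0533, 0.1405]
orientation: [-3.142, 0.0, 0.0]
ft_force: [0.5, 0.5, 0.3]
gripper_width: 0.0556
grasp_force: 15.0
```

{"fn": "servo_tool", "kwargs": {
  "offset": [
    [0, 0, 0.2],
    [0, 0, 0.3],
    [0, 0, 0.4],
    [0, 0, 0.45],
    [0, 0, 0.45]
  ],
  "dr": [
    [0, 0, 0],
    [0, 0, 0],
    [0, 0, 0],
    [0, 0, 0],
    [0, 0, 0]
  ]
}}

```text
t: 20.75
ee_pos: [0.4655, -0.0533, 0.1369]
orientation: [-3.141, 0.0, -0.001]
ft_force: [-1.6, 0.4, 4.8]
gripper_width: 0.0554
grasp_force: 15.0
```

Seated at 0.1369 with a contact force of 5 N. Release and rise.

{"fn": "servo_tool", "kwargs": {
  "offset": [
    [0, 0, 0],
    [0, 0, 0],
    [0, 0, 0],
    [0, 0, 0],
    [0, 0, -2],
    [0, 0, -5],
    [0, 0, -8],
    [0, 0, -10],
    [0, 0, -10]
  ],
  "dr": [
    [0, 0, 0],
    [0, 0, 0],
    [0, 0, 0],
    [0, 0, 0],
    [0, 0, 0],
    [0, 0, 0],
    [0, 0, 0],
    [0, 0, 0],
    [0, 0, 0]
  ],
  "jaw": -1
}}

```text
t: 21.65
ee_pos: [0.4669, -0.0535, 0.2386]
orientation: [3.141, -0.0, 0.01]
ft_force: [-0.5, -0.8, -0.1]
gripper_width: 0.0927
grasp_force: 0.0
```

{"fn": "servo_tool", "kwargs": {
  "offset": [
    [0, 4, 0],
    [0, 8, 0],
    [0, 12, 0],
    [0, 15, 0],
    [0, 15, 0],
    [0, 15, 0]
  ],
  "dr": [
    [0, 0, 0],
    [0, 0, 0],
    [0, 0, 0],
    [0, 0, 0],
    [0, 0, 0],
    [0, 0, 0]
  ]
}}

```text
t: 22.25
ee_pos: [0.4647, -0.2034, 0.2349]
orientation: [-3.14, 0.003, 0.004]
ft_force: [0.1, 1.0, -0.4]
gripper_width: 0.0929
grasp_force: 0.0
```

```bash
python3 -c "
from h import *
q=capture('scene');save(q,'s9.png',(240,150,320,214),5);p=capture('top');save(p,'t9.png',(215,195,285,259),5)
cv2.imwrite('pics/c9.png',np.hstack([cv2.imread('pics/s9.png')[:320],cv2.imread('pics/t9.png')]))
print(observe()['t'])"
```

```text
22.35
```

View pics/c9.png

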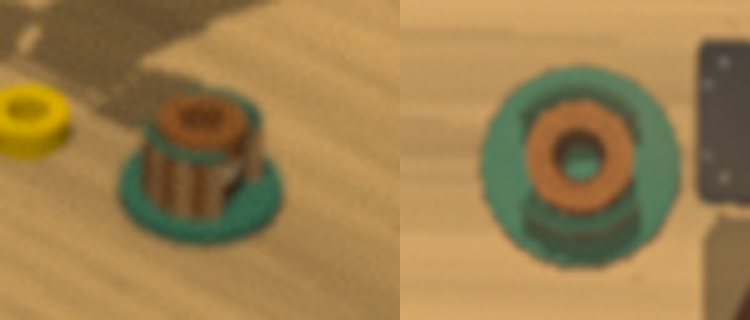

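The brown ring sits flat and level with the lip (left crop about (205,120), right crop about (580,155)), and the robot is clear of it.

```bash
python3 -c "
from plant import finish_job
print(finish_job())"
```

```text
the job is handed in; nothing more can be done
None
```

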